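# Push a finished padlock through the job-chute flap

## Robot

A 7-joint arm with a two-finger parallel gripper is mounted at the origin on the work surface. World frame = base frame: x ahead of the robot, y to its left, z up, the work surface at z = 0. Lengths are in m, angles in rad, forces in N, time in s.
With the tool pointing down it reaches from about 0.35 to 0.9 m from the base axis. Payload 8.1 kg.
Tool frame: the origin (TCP) lies midway between the tips of the shut fingers; the grasp point (between the pads) lies 19 mm behind it; z points along the fingers, y is the line along which they close (so a half turn about z gives the same grasp; the last joint's range is limited). The gripper opens to 92 mm and grips with 3 to 60 N. Pads are 19 mm wide; open, the fingers measure 130 mm over their backs; the gripper's body (75 mm by 190 mm) begins 47 mm behind the grasp point.
Start: joints at [-1.204, 0.434, 0.025, 1.573, -0.012, 1.134, -0.075], TCP at [0.283, 0.557, 0.227] pointing down, gripper open.
Joint ranges: [-2.62, 2.62], [-0.44, 2.09], [-1.27, 1.32], [0.08, 2.57], [-1.32, 4.46], [0.12, 2], [-2.74, 2.74]. Speed limits (rad/s): [2.22, 2.22, 3.01, 3.01, 3.14, 3.14, 3.14].

## Interface

Orientations are given as a rotation vector (axis times angle).
In Python, from cell import arm gives the robot as it stands.
- The arm moves only by the tool move_arm, never from a script. Its argument "motion" is a list of rows, each an object of numbers: "tx", "ty", "tz": the shift along the tool's x, y, z normalised to -1 to 1, where 1 is 1000 mm; "twist": the turn about the tool's z normalised to -1 to 1, where 1 is pi/2 rad. In form: [{"tx": .., "ty": .., "tz": .., "twist": ..}, ...]. A call has 1 to 12 rows; each row shifts and turns the commanded pose from where the row before left it, along the tool's axes as they then stand; what a row does not reach is not made up. A row lasts 1/10 s, in which the tool goes at most 50 mm and 8.59 degrees, less where a joint would pass 70% of its speed; a pose out of reach is approached as far as the arm can. A call with a number of a shift or a turn outside -1 to 1 is refused whole. A call with a gripper value outside its range is refused whole. "gripper" is the gripper's target within -1 to 1 (shut at 1, half-way at 0, fully open at -1), set as the call begins (left out, the last holds). The fingers move at their own pace and stop on an object; "squeeze" is the grip in N (left out, the last holds). Time passes only in rows, so rows that do not move let the fingers close. It gives the time, the measured TCP pose, the force, the opening and the grip force at its end, in the units of the state.
- arm.observe(): the state, without advancing time (a new reading comes with each control period).
- arm.get_image(name): name is "scene" or "side" or "wrist"; returns the picture (384x512x3 uint8, red, green, blue); there is no depth.
- arm.calibration(name): a dict with "K" (3x3 intrinsics, pixels), "T" (4x4, takes a point from camera to world coordinates). Camera axes: x right, y down, z forward; pixel columns grow to the right and rows downward; lengths in m; the calibration is good to about 2 mm. The wrist camera is an equidistant fisheye: a pixel r from the principal point sees the ray r / f radians off the axis. A picture is of the moment at which its call begins: read the wrist's pose just before it. calibration takes no time and is no camera call; for the wrist camera it gives the pose at the moment of the call.
- arm.sign_off(): hands the job in; it is judged then, once.
Trained networks look in the newest picture that a camera, given by its name, has taken for a name from the list of things; names that differ only in an ending like _2 or _b are one class to them, and where a whole thing is asked for, a point or a joint stands for the part that bears it (a point fixed in the world has none). Each returns a list of dicts, best first, with "conf" (0 to 1); they miss things now and then, are a little off and sometimes report something else, mostly with a low value. They report only what shows in the picture. A call takes as long as a camera call. They do not tell look-alikes from the thing itself.
- arm.look_for(camera, query): "point" ([column, row] as shares, 0 to 1, of the picture: columns of its width, rows of its height, amid what is visible of it).
- arm.regions_of(camera, query): "region" (384x512 bool, what is visible of it) and "point" ([column, row] as shares, 0 to 1, of the picture: columns of its width, rows of its height, amid what is visible of it).
- arm.place_of(camera, query): "point" ([column, row] as shares, 0 to 1, of the picture: columns of its width, rows of its height: a listed point, or the origin of a listed thing).
The state is a dict: "clock": time; "joints": joint angles; "dq": joint speeds; "joint_efforts": joint torques, N m; "position": TCP position; "ee_rot": TCP orientation; "force": force on the tool from outside, world axes, zero at the start; "ft_torque": the same for the moment, N m; "width": opening from 0.0 (shut) to 1.0 (fully open); "gripper_force": force on a finger pad.
Only numpy, scipy, OpenCV 4.12 (cv2) and the standard library are available. Lean on these libraries where they do the work, as an engineer would, in place of code of your own. Each camera call takes 0.05 s, during which the arm holds its last target. There are 200 camera calls.

## Task

Push the brass padlock along the green chute with the fingertips, through the yellow swing flap, until it runs down the slide behind to the end stop; draw the fingers back out so that the flap hangs fully shut again. Only push the padlock: keep it flat on the deck up to the flap, slide it steadily without flicking it, do not pick it up, and leave everything else on the bench where it is.

Things in the scene. Friction and masses are not known exactly. Their poses are not given: they have to be found in the camera images.
- chute: Green job chute fixed to the bench, 340 x 170 mm. Origin on the bench (height 0) directly below the shut flap, mid-width; +x is the feeding direction (from the open apron, through the flap, down the slide; away from the robot, turned by the yaw), +y to its left, z up. The apron is a level metal deck 75 mm above the bench, from x = -190 to +6 mm.
- apron_front (a point): Middle of the front edge of the apron deck, x = -190 mm of the chute, 75 mm above the bench. The apron is open, with 8 mm high rails whose inner faces lie at y = +-80 mm.
- slide_foot (a point): Middle of the foot of the slide, x = +145 mm of the chute, 10 mm above the bench. Behind the flap, from x = +6 mm, a slick metal slide 140 mm wide, open on top, slopes down at 25 degrees to an end stop here. A padlock pushed far enough over the deck's edge to lie on the slide runs down to the stop by itself.
- flap_hinge (a point): Middle of the flap's 6 mm horizontal hinge pin, at x = 0, y = 0 of the chute, 137 mm above the bench (62 mm above the deck). The pin spans a clear opening 140 mm wide between two posts (16 mm long, tops 68 mm above the deck). Nothing stands above or behind the pin.
- flap (a joint): Yellow plastic gravity flap, 122 mm wide, 3 mm thick, 28 g, hanging from the pin to 3 mm above the deck. 0 = hanging straight down, shut; grows to 1.5 rad as its lower edge swings in and up over the slide (+x of the chute). It cannot swing outwards. It falls shut by its weight, lies on whatever passes below, and follows withdrawing fingers down.
- lock: The brass padlock, lying flat on the apron, about 240 g, in front of the flap with its steel shackle towards it. Brass case 45 mm (x) x 50 mm (y) x 22 mm high; the 8 mm thick U-shaped shackle, 40 mm wide, sticks out to 55 mm from the origin along +x. Origin at the middle of the case's underside (75 mm above the bench while it lies on the deck).
- lock_tail (a point): Middle of the padlock's flat rear face (the keyway face, 50 mm wide, 22 mm high), 22.5 mm behind the padlock's origin and 11 mm above its underside: the face to push on.
- lock_nose (a point): Foremost point of the padlock's shackle, 55 mm ahead of its origin, 11 mm above its underside.
- blue_lock: Bystander: a blue padlock of the same shape and size lying on the bench beside the chute; origin under the middle of its case.
- driver: Bystander: screwdriver with red handle, 190 mm long, lying on the bench beside the chute.
- horn: Bystander: bicycle horn, yellow cone with black ball, 60 mm wide, 117 mm tall, standing.
- spray: Bystander: red spray can, 52 mm wide, 160 mm tall, standing.
- collar: Bystander: steel collar ring, 56 mm outside, 12 mm high, lying beside the chute's slide.
- grease: Bystander: white jar with blue cap, 60 mm wide, 60 mm tall, beside the chute's slide.
- cylinder_lock: Bystander: brass lock cylinder, 62 mm long, 33 mm high, standing on its narrow edge.
Things that resemble listed ones, but are neither listed nor needed, are in the scene too. Leave any pink or purple look-alike of the lock alone.

How it is judged:
By the outcome, as a careful person would: the job done as asked, in the order asked, and still so for the second after the job is handed in, with the robot touching nothing.
It also fails if it takes over 40 s, if anything falls off the work surface, if the arm or the gripper's body presses on something with over 40 N, if the wrist force passes 120 N, or if a joint passes its speed limit or range.

## Working session

There is one attempt and no reset: what is moved stays moved. The work goes in short steps, Python scripts to look and compute and a tool call to move; the robot and the scene stay as the last step left them, time stands still between calls to the robot, and variables do not carry over. Pictures are saved under pics/ and viewed, at most 10 in all, crops included, and the job is handed in when it is done.

Besides the shell and the picture viewer there is one more tool, called after "Request:" by a JSON object that holds its "api" and its "payload", one argument or row to a line. move_arm: Moves the arm, as the interface text tells. Scaled input: -1 to 1 covers 1000 mm each way for a shift and pi/2 rad each way for a turn. Its arguments: {"type":"object","properties":{"motion":{"type":"array","items":{"type":"object","properties":{"tx":{"type":"number"},"ty":{"type":"number"},"tz":{"type":"number"},"twist":{"type":"number"}}}},"gripper":{"type":"number"},"squeeze":{"type":"number"}},"required":["motion"]}

```bash
mkdir -p pics; cat > h.py <<'E'
import numpy as np, cv2
from cell import arm
from scipy.spatial.transform import Rotation as R
def ray(cam,p):
    c=arm.calibration(cam);K=np.array(c["K"]);T=np.array(c["T"])
    u=np.array([p[0]*512,p[1]*384]) if max(p)<=1 else np.array(p,float)
    x=(u[0]-K[0,2])/K[0,0];y=(u[1]-K[1,2])/K[1,1]
    if cam=="wrist":
        r=np.hypot(x,y);d=np.array([np.sin(r)*x/max(r,1e-9),np.sin(r)*y/max(r,1e-9),np.cos(r)])
    else: d=np.array([x,y,1.])
    return T[:3,3],T[:3,:3]@d/np.linalg.norm(d)
def onz(cam,p,z):
    o,d=ray(cam,p);return o+d*(z-o[2])/d[2]
def tri(obs):
    A=0;b=0
    for cam,p in obs:
        o,d=ray(cam,p);M=np.eye(3)-np.outer(d,d);A=A+M;b=b+M@o
    return np.linalg.solve(A,b)
def snap(cam,f):
    im=arm.get_image(cam);cv2.imwrite(f"pics/{f}.png",im[:,:,::-1]);return im
E
python3 - <<'E'
from h import *
s=arm.observe();print(s)
Z=dict(apron_front=.075,slide_foot=.01,flap_hinge=.137,lock=.075,lock_tail=.086,lock_nose=.086)
for c in("scene","side"):
    snap(c,c)
    for q in Z:
        for r in arm.place_of(c,q)[:3]:print(c,q,np.round(r["conf"],2),np.round(np.array(r["point"])*[512,384],1),onz(c,r["point"],Z[q]).round(4))
E
```

```text
{'clock': 0.0, 'joints': array([-1.20362402,  0.43521328,  0.02496078,  1.57408895, -0.01159694,
        1.13400605, -0.07511877]), 'dq': array([ 0.00051847,  0.00043194,  0.00146938, -0.00023882,  0.00016047,
        0.00023705,  0.00170369]), 'joint_efforts': array([ 1.02060967e-03, -6.67851162e+01,  9.85257626e-01, -3.14447987e+01,
       -6.05579512e-02,  4.27800079e-02,  1.40781472e-04]), 'position': array([0.28274128, 0.55681557, 0.22595401]), 'ee_rot': array([-7.31213017e-01, -3.05507673e+00,  2.44101122e-03]), 'force': array([-0.0356168 ,  0.06631424, -0.5223734 ]), 'ft_torque': array([ 0.01771752, -0.00946301,  0.0350171 ]), 'gripper_force': 0.0, 'width': 1.0019008282666926}
scene apron_front 0.83 [303.8 190.3] [0.3964 0.062  0.075 ]
scene apron_front 0.75 [204.1 224.4] [ 0.7555 -0.017   0.075 ]
scene apron_front 0.5 [206.  154.4] [ 0.4697 -0.3791  0.075 ]
scene slide_foot 0.82 [238.  257.4] [0.732  0.1054 0.01  ]
scene flap_hinge 0.7 [273.3 202.2] [0.5903 0.1064 0.137 ]
scene lock 0.72 [286.  201.4] [0.4895 0.0667 0.075 ]
scene lock 0.6 [285.4 186.3] [0.4221 0.0014 0.075 ]

[... 442 characters left out ...]
4 0.0899 0.075 ]
side slide_foot 0.58 [307.6 200.9] [0.726  0.1065 0.01  ]
side flap_hinge 0.62 [267.7 174.6] [0.5873 0.0914 0.137 ]
side flap_hinge 0.55 [239.2 196.4] [ 0.4892 -0.0176  0.137 ]
side lock 0.75 [193.  191.2] [0.3432 0.118  0.075 ]
side lock 0.59 [195.5 244.9] [ 0.3567 -0.1476  0.075 ]
side lock 0.51 [240.8 198.5] [0.4965 0.0578 0.075 ]
side lock_tail 0.79 [191.5 236.9] [ 0.3462 -0.125   0.086 ]
side lock_tail 0.62 [227.5 196. ] [0.4547 0.0612 0.086 ]
side lock_tail 0.58 [199.4 190.4] [0.3653 0.1039 0.086 ]
side lock_nose 0.66 [253.7 191. ] [0.5401 0.0788 0.086 ]
side lock_nose 0.59 [200.7 255.3] [ 0.3728 -0.203   0.086 ]
side lock_nose 0.55 [176.6 185. ] [0.2895 0.1449 0.086 ]
```

```bash
python3 -c "
import cv2,numpy as np
cv2.imwrite('pics/both.png',cv2.resize(np.vstack([cv2.imread('pics/scene.png'),cv2.imread('pics/side.png')]),None,fx=.78,fy=.78))"
```

```text
(no output)
```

View pics/scene.png

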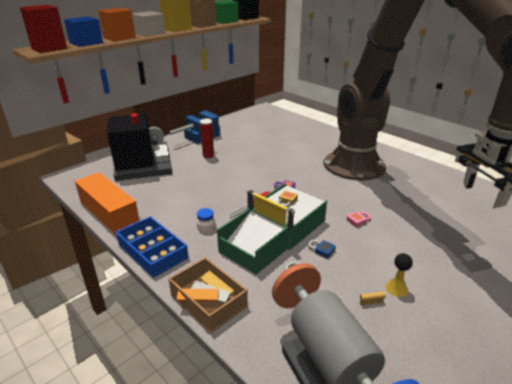

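View pics/side.png

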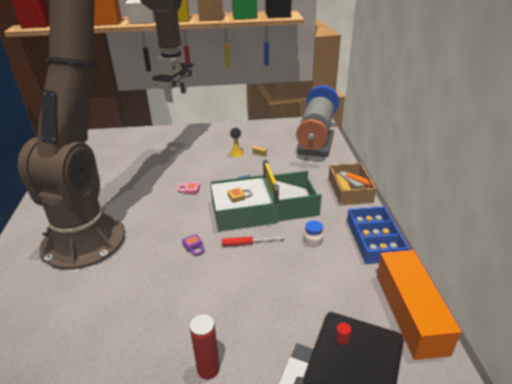

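The scene view shows the green chute at about px (270,215), with the yellow flap at (270,205) and the brass lock on the apron at (287,198). Pink, purple and blue look-alikes lie off the chute. In the side view the lock is at (238,195) and the flap at (270,178). The networks agree with this, so I'll move the wrist camera over the apron.

```bash
cat >> h.py <<'E'
def rel(target,yaw=None):
    s=arm.observe();M=R.from_rotvec(s["ee_rot"]).as_matrix()
    d=M.T@(np.array(target)-s["position"]);cur=np.degrees(np.arctan2(M[1,0],M[0,0]))
    print("toolx yaw",cur.round(2),"shift tool(m)",d.round(4))
    if yaw is not None:
        t=-(yaw-cur);t=(t+90)%180-90;print("twist units",round(t/90,4),"deg",t)
E
python3 - <<'E'
from h import *
rel([.43,.07,.32],5)
print(np.array(arm.calibration("wrist")["T"]).round(3), arm.calibration("wrist")["K"])
print(R.from_rotvec(arm.observe()["ee_rot"]).as_matrix().round(3))
E
```

```text
toolx yaw 153.08 shift tool(m) [-0.3517 -0.3679 -0.0933]
twist units -0.3547 deg -31.921756036848706
[[ 0.453  0.85   0.271  0.209]
 [ 0.892 -0.432 -0.136  0.595]
 [ 0.001  0.303 -0.953  0.384]
 [ 0.     0.     0.     1.   ]] [[297.31863964   0.         251.31123223]
 [  0.         297.31863964 190.09826989]
 [  0.           0.           1.        ]]
[[-0.892  0.453  0.   ]
 [ 0.453  0.892  0.   ]
 [-0.     0.    -1.   ]]
```

Request:
{"api": "move_arm", "payload": {
  "motion": [
    {"tx": -0.029, "ty": -0.031, "tz": -0.02},
    {"tx": -0.029, "ty": -0.031, "tz": -0.02},
    {"tx": -0.029, "ty": -0.031, "tz": -0.02},
    {"tx": -0.029, "ty": -0.031, "tz": -0.02},
    {"tx": -0.029, "ty": -0.031, "tz": -0.013},
    {"tx": -0.029, "ty": -0.031},
    {"tx": -0.029, "ty": -0.031},
    {"tx": -0.029, "ty": -0.031},
    {"tx": -0.029, "ty": -0.031},
    {"tx": -0.029, "ty": -0.031},
    {"tx": -0.029, "ty": -0.031},
    {"tx": -0.029, "ty": -0.031}
  ],
  "gripper": 1,
  "squeeze": 10
}}

```text
invalid input
```

Request:
{"api": "move_arm", "payload": {
  "motion": [
    {"twist": -0.0888},
    {"twist": -0.0888},
    {"twist": -0.0888},
    {"twist": -0.0888},
    {}
  ]
}}

```text
invalid input
```

```bash
cat > look.py <<'E'
from h import *
import sys
rel([.43,.07,.32],185);snap("wrist",sys.argv[1])
Z=dict(apron_front=.075,slide_foot=.01,flap_hinge=.137,lock=.075,lock_tail=.086,lock_nose=.086)
for q in Z:
    for r in arm.place_of("wrist",q)[:3]:print(q,np.round(r["conf"],2),np.round(np.array(r["point"])*[512,384],1),onz("wrist",r["point"],Z[q]).round(4))
E
python3 look.py w1
```

```text
toolx yaw 153.08 shift tool(m) [-0.3517 -0.3679 -0.0933]
twist units -0.3547 deg -31.921756036848706
```

View pics/w1.png

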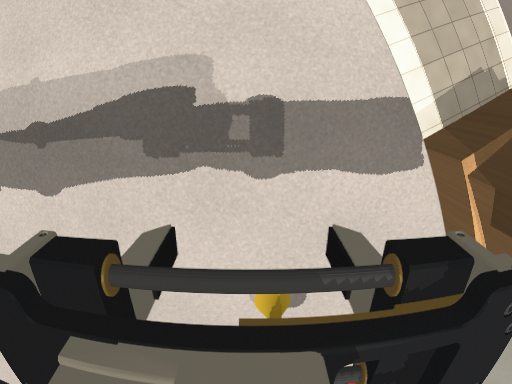

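Both moves were refused, so the arm hasn't moved and this picture shows only bare bench. I'll retry with every field filled in.

Request:
{"api": "move_arm", "payload": {
  "motion": [
    {"tx": -0.029, "ty": -0.031, "tz": -0.02, "twist": 0},
    {"tx": -0.029, "ty": -0.031, "tz": -0.02, "twist": 0},
    {"tx": -0.029, "ty": -0.031, "tz": -0.02, "twist": 0},
    {"tx": -0.029, "ty": -0.031, "tz": -0.02, "twist": 0},
    {"tx": -0.029, "ty": -0.031, "tz": -0.013, "twist": 0},
    {"tx": -0.029, "ty": -0.031, "tz": 0, "twist": 0},
    {"tx": -0.029, "ty": -0.031, "tz": 0, "twist": 0},
    {"tx": -0.029, "ty": -0.031, "tz": 0, "twist": 0},
    {"tx": -0.029, "ty": -0.031, "tz": 0, "twist": 0},
    {"tx": -0.029, "ty": -0.031, "tz": 0, "twist": 0},
    {"tx": -0.029, "ty": -0.031, "tz": 0, "twist": 0},
    {"tx": -0.029, "ty": -0.031, "tz": 0, "twist": 0}
  ],
  "gripper": 1,
  "squeeze": 10
}}

```text
clock: 2.25
position: [0.425, 0.0663, 0.3201]
ee_rot: [0.731, 3.055, 0.001]
force: [1.6, 0.1, -0.6]
width: 0.024
gripper_force: 0.0
```

Request:
{"api": "move_arm", "payload": {
  "motion": [
    {"tx": 0, "ty": 0, "tz": 0, "twist": -0.0888},
    {"tx": 0, "ty": 0, "tz": 0, "twist": -0.0888},
    {"tx": 0, "ty": 0, "tz": 0, "twist": -0.0888},
    {"tx": 0, "ty": 0, "tz": 0, "twist": -0.0888},
    {"tx": 0, "ty": 0, "tz": 0, "twist": 0}
  ]
}}

```text
clock: 2.75
position: [0.4248, 0.068, 0.3198]
ee_rot: [-0.142, 3.138, 0.0]
force: [-0.2, -0.4, -0.3]
width: 0.003
gripper_force: 0.0
```

```bash
python3 look.py w2
```

```text
toolx yaw -174.83 shift tool(m) [-0.0054  0.0016 -0.0002]
twist units 0.0019 deg 0.17060357869837617
apron_front 0.97 [256.4 145.4] [0.4054 0.0739 0.075 ]
slide_foot 0.91 [259.  311.5] [0.7467 0.1114 0.01  ]
lock 0.95 [176.   91.7] [ 0.3389 -0.0413  0.075 ]
lock 0.67 [249.2 197.3] [0.4808 0.0703 0.075 ]
lock 0.61 [357.6 104.8] [0.333  0.2092 0.075 ]
lock_tail 0.76 [186.5  84.4] [ 0.3288 -0.0249  0.086 ]
lock_tail 0.64 [354.7 115.2] [0.3479 0.2028 0.086 ]
lock_nose 0.94 [145.3 104.1] [ 0.357  -0.0813  0.086 ]
lock_nose 0.84 [369.3  72.5] [0.2857 0.217  0.086 ]
lock_nose 0.8 [256.9 234.5] [0.5335 0.0862 0.086 ]
```

View pics/w2.png

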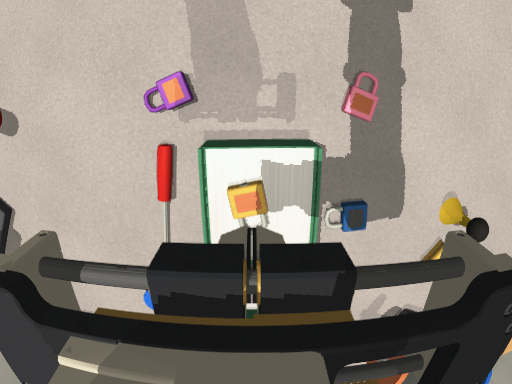

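Image down is the feed direction. The lock, at (248,200), is turned about 10° counter-clockwise from the chute, with the apron's front edge at row 143. I'll back up a little for a rectified measurement.

Request:
{"api": "move_arm", "payload": {
  "motion": [
    {"tx": 0.035, "ty": 0, "tz": -0.02, "twist": 0},
    {"tx": 0.035, "ty": 0, "tz": -0.02, "twist": 0},
    {"tx": 0, "ty": 0, "tz": 0, "twist": 0},
    {"tx": 0, "ty": 0, "tz": 0, "twist": 0}
  ]
}}

```text
clock: 3.5
position: [0.3551, 0.062, 0.3603]
ee_rot: [-0.138, 3.137, 0.002]
force: [0.6, 0.2, -0.3]
width: 0.003
gripper_force: 0.0
```

```bash
cat > rect.py <<'E'
from h import *
import sys
def rect(im,z,x0,x1,y0,y1,s=.0005):
    c=arm.calibration("wrist");K=np.array(c["K"]);T=np.array(c["T"])
    X,Y=np.meshgrid(np.arange(x0,x1,s),np.arange(y0,y1,s),indexing="ij")
    P=(np.stack([X,Y,0*X+z],-1)-T[:3,3])@T[:3,:3]
    r=np.hypot(P[...,0],P[...,1]);k=np.arctan2(r,P[...,2])/r
    return cv2.remap(im,(K[0,2]+K[0,0]*k*P[...,0]).astype(np.float32),(K[1,2]+K[1,1]*k*P[...,1]).astype(np.float32),cv2.INTER_LINEAR)
E
python3 look.py w3; python3 - <<'E'
from rect import *
im=arm.get_image("wrist")
# x down from .39, y right from -.02; 0.5mm/px
a=rect(im,.075,.39,.62,-.03,.18);b=rect(im,.097,.39,.62,-.03,.18)
o=np.hstack([a,b])[:,:,::-1].copy()
for i in range(0,o.shape[0],40):cv2.putText(o,str(390+i//2),(0,i+5),0,.35,(0,0,255))
cv2.imwrite("pics/r3.png",o)
E
```

```text
toolx yaw -174.96 shift tool(m) [-0.0752  0.0013  0.0404]
twist units 0.0005 deg 0.04432632855400698
apron_front 0.73 [255.2 186. ] [0.4058 0.0728 0.075 ]
slide_foot 0.82 [258.8 321.1] [0.7403 0.113  0.01  ]
flap_hinge 0.76 [261.  311.6] [0.6008 0.0997 0.137 ]
lock 0.86 [247.5 228.6] [0.4788 0.0667 0.075 ]
lock 0.71 [180.1 129.4] [ 0.326  -0.0485  0.075 ]
lock 0.58 [346.1 144. ] [0.3251 0.2068 0.075 ]
lock_tail 0.76 [346.8 150.7] [0.3338 0.2057 0.086 ]
lock_tail 0.74 [192.8 122.7] [ 0.3136 -0.0272  0.086 ]
lock_tail 0.7 [243.  218.5] [0.4568 0.0579 0.086 ]
lock_nose 0.9 [361.  114.3] [0.2757 0.2205 0.086 ]
lock_nose 0.82 [153.6 140.9] [ 0.3442 -0.0869  0.086 ]
```

View pics/r3.png

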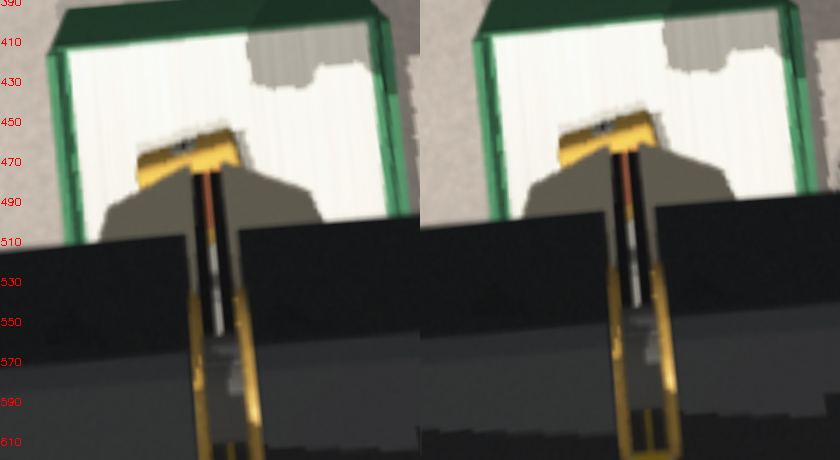

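In the rectified deck view (0.5 mm/px) the front edge runs (70,48)–(365,18), which puts the chute yaw at about 5.8°. The lock's tail edge runs (137,157)–(232,128), so the lock yaw is about 17°. The lock sits near the middle of the apron, and a flat pusher square to the chute will align it.

```bash
cat >> h.py <<'E'
O=np.array([.595,.0955]);YAW=np.radians(5.8)
C=np.array([[np.cos(YAW),-np.sin(YAW)],[np.sin(YAW),np.cos(YAW)]])
def w(x,y,z): return [*(O+C@[x,y]),z]
def inch(p): return (C.T@(np.array(p[:2])-O)).round(4)
E
python3 -c "
from h import *
rel(w(-.160,-.012,.085),185.8)"
```

```text
toolx yaw -174.98 shift tool(m) [-0.0822 -0.0015  0.2743]
twist units -0.0086 deg -0.7756102477256945
```

Request:
{"api": "move_arm", "payload": {
  "motion": [
    {"tx": -0.041, "ty": -0.001, "tz": 0, "twist": -0.0085},
    {"tx": -0.041, "ty": 0, "tz": 0, "twist": 0},
    {"tx": 0, "ty": 0, "tz": 0.04, "twist": 0},
    {"tx": 0, "ty": 0, "tz": 0.04, "twist": 0},
    {"tx": 0, "ty": 0, "tz": 0.04, "twist": 0},
    {"tx": 0, "ty": 0, "tz": 0.04, "twist": 0},
    {"tx": 0, "ty": 0, "tz": 0.04, "twist": 0},
    {"tx": 0, "ty": 0, "tz": 0.03, "twist": 0},
    {"tx": 0, "ty": 0, "tz": 0.015, "twist": 0},
    {"tx": 0, "ty": 0, "tz": 0, "twist": 0},
    {"tx": 0, "ty": 0, "tz": 0, "twist": 0}
  ],
  "gripper": 0.8
}}

```text
clock: 5.0
position: [0.4371, 0.0685, 0.1149]
ee_rot: [0.159, -3.137, 0.001]
force: [0.1, 0.7, 0.1]
width: 0.104
gripper_force: 0.0
```

```bash
python3 - <<'E'
from h import *
rel(w(-.160,-.012,.085),185.8)
a=snap("scene","s4");b=snap("side","d4");c=snap("wrist","w4")
f=lambda im,u,v:cv2.resize(im[v:v+130,u:u+130],(390,390),interpolation=cv2.INTER_CUBIC)
cv2.imwrite("pics/c4.png",np.hstack([f(a,220,130),f(b,180,110)])[:,:,::-1])
E
```

```text
toolx yaw -174.21 shift tool(m) [ 0.0001 -0.0011  0.0299]
twist units -0.0001 deg -0.006338244133758053
```

View pics/c4.png

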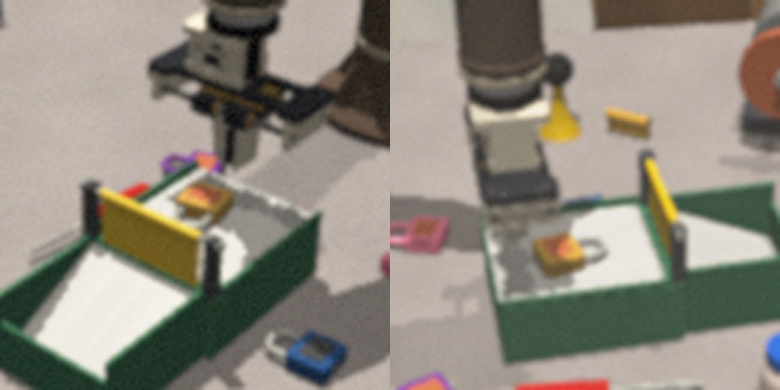

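The crops show the fingers hovering behind the lock (scene crop about (235,150), lock at (205,200)). The shackle points at the shut flap. Next I'll descend and push the first stretch.

Request:
{"api": "move_arm", "payload": {
  "motion": [
    {"tx": 0, "ty": -0.001, "tz": 0.015, "twist": 0},
    {"tx": 0, "ty": 0, "tz": 0.01, "twist": 0},
    {"tx": 0, "ty": 0, "tz": 0.005, "twist": 0},
    {"tx": 0, "ty": 0, "tz": 0, "twist": 0},
    {"tx": 0, "ty": 0, "tz": 0, "twist": 0}
  ]
}}

```text
clock: 5.65
position: [0.437, 0.0677, 0.085]
ee_rot: [-0.159, 3.137, 0.0]
force: [-1.3, 0.4, 0.9]
width: 0.099
gripper_force: 0.0
```

Request:
{"api": "move_arm", "payload": {
  "motion": [
    {"tx": -0.003, "ty": 0, "tz": 0, "twist": 0},
    {"tx": -0.004, "ty": 0, "tz": 0, "twist": 0},
    {"tx": -0.005, "ty": 0, "tz": 0, "twist": 0},
    {"tx": -0.006, "ty": 0, "tz": 0, "twist": 0},
    {"tx": -0.006, "ty": 0, "tz": 0, "twist": 0},
    {"tx": -0.006, "ty": 0, "tz": 0, "twist": 0},
    {"tx": -0.006, "ty": 0, "tz": 0, "twist": 0},
    {"tx": -0.006, "ty": 0, "tz": 0, "twist": 0},
    {"tx": -0.006, "ty": 0, "tz": 0, "twist": 0},
    {"tx": -0.005, "ty": 0, "tz": 0, "twist": 0},
    {"tx": -0.004, "ty": 0, "tz": 0, "twist": 0},
    {"tx": -0.002, "ty": 0, "tz": 0, "twist": 0}
  ]
}}

```text
clock: 6.85
position: [0.4961, 0.0736, 0.0847]
ee_rot: [-0.159, 3.137, -0.0]
force: [-1.9, -0.2, 1.3]
width: 0.103
gripper_force: 1.0
```

```bash
cat > chk.py <<'E'
from h import *
import sys
n=sys.argv[1];s=arm.observe();print("tcp chute",inch(s["position"]),s["position"][2].round(4),s["force"].round(1))
a=snap("scene","s"+n)
for q,z in(("lock_tail",.086),("lock_nose",.086)):
    for r in arm.place_of("scene",q)[:3]:print("scene",q,round(r["conf"],2),inch(onz("scene",r["point"],z)))
b=snap("side","d"+n)
for q,z in(("lock_tail",.086),("lock_nose",.086)):
    for r in arm.place_of("side",q)[:3]:print("side",q,round(r["conf"],2),inch(onz("side",r["point"],z)))
c=snap("wrist","w"+n)
for q,z in(("lock",.075),("lock_tail",.086)):
    for r in arm.place_of("wrist",q)[:3]:print("wrist",q,round(r["conf"],2),inch(onz("wrist",r["point"],z)))
f=lambda im,u,v:cv2.resize(im[v:v+130,u:u+130],(390,390),interpolation=cv2.INTER_CUBIC)
cv2.imwrite(f"pics/c{n}.png",np.hstack([f(a,220,150),f(b,200,110)])[:,:,::-1])
E
python3 chk.py 5
```

```text
tcp chute [-0.1006 -0.0118] 0.0847 [-1.9 -0.2  1.3]
scene lock_tail 0.58 [-0.1331  0.2157]
scene lock_tail 0.4 [-0.0922 -0.0179]
scene lock_nose 0.61 [-0.2093  0.2095]
scene lock_nose 0.49 [-0.011  -0.0295]
side lock_tail 0.68 [-0.086  -0.0079]
side lock_tail 0.67 [-0.2689 -0.1941]
side lock_nose 0.74 [-0.2577 -0.2617]
side lock_nose 0.49 [-0.2887  0.0667]
side lock_nose 0.46 [-0.004  -0.0143]
wrist lock 0.84 [-0.2301  0.1116]
wrist lock 0.69 [-0.0676 -0.0215]
wrist lock 0.66 [-0.246  -0.0947]
wrist lock_tail 0.71 [-0.2156  0.1027]
wrist lock_tail 0.69 [-0.0907 -0.0218]
```

View pics/c5.png

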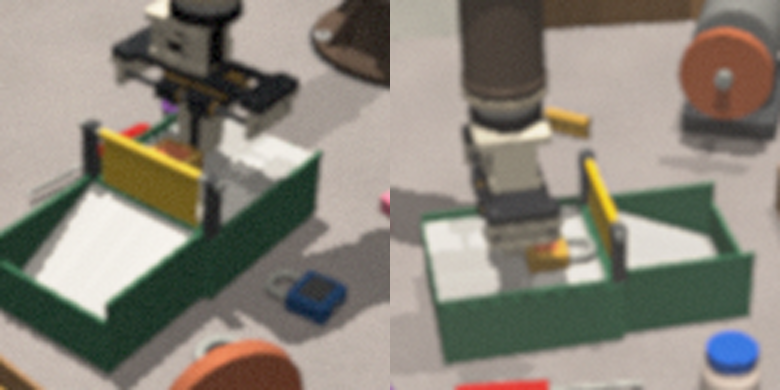

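The lock is now square with the chute: tail at x≈-91 mm, y≈-17 mm, with the shackle just before the flap (side crop (580,245)). I'll keep pushing.

Request:
{"api": "move_arm", "payload": {
  "motion": [
    {"tx": -0.003, "ty": 0, "tz": 0, "twist": 0},
    {"tx": -0.005, "ty": 0, "tz": 0, "twist": 0},
    {"tx": -0.006, "ty": 0, "tz": 0, "twist": 0},
    {"tx": -0.006, "ty": 0, "tz": 0, "twist": 0},
    {"tx": -0.006, "ty": 0, "tz": 0, "twist": 0},
    {"tx": -0.006, "ty": 0, "tz": 0, "twist": 0},
    {"tx": -0.006, "ty": 0, "tz": 0, "twist": 0},
    {"tx": -0.006, "ty": 0, "tz": 0, "twist": 0},
    {"tx": -0.006, "ty": 0, "tz": 0, "twist": 0},
    {"tx": -0.005, "ty": 0, "tz": 0, "twist": 0},
    {"tx": -0.004, "ty": 0, "tz": 0, "twist": 0},
    {"tx": -0.003, "ty": 0, "tz": 0, "twist": 0}
  ]
}}

```text
clock: 8.5
position: [0.5576, 0.0799, 0.0847]
ee_rot: [-0.159, 3.138, -0.0]
force: [-2.3, -0.1, 0.6]
width: 0.107
gripper_force: 0.8
```

Request:
{"api": "move_arm", "payload": {
  "motion": [
    {"tx": -0.003, "ty": 0, "tz": 0, "twist": 0},
    {"tx": -0.004, "ty": 0, "tz": 0, "twist": 0},
    {"tx": -0.004, "ty": 0, "tz": 0, "twist": 0},
    {"tx": -0.003, "ty": 0, "tz": 0, "twist": 0},
    {"tx": -0.001, "ty": 0, "tz": 0, "twist": 0}
  ]
}}

```text
clock: 9.0
position: [0.573, 0.0815, 0.0848]
ee_rot: [-0.159, 3.137, 0.0]
force: [0.3, 0.3, -0.2]
width: 0.102
gripper_force: 0.0
```

```bash
python3 chk.py 6
```

```text
tcp chute [-0.0233 -0.0117] 0.0848 [ 0.3  0.3 -0.2]
scene lock_tail 0.83 [-0.1406  0.2021]
scene lock_tail 0.68 [-0.0173 -0.0247]
scene lock_nose 0.66 [0.0952 0.0057]
scene lock_nose 0.49 [-0.195   0.2212]
side lock_tail 0.76 [-0.2746 -0.1875]
side lock_tail 0.68 [-0.2301  0.0256]
side lock_tail 0.53 [ 0.0227 -0.0244]
side lock_nose 0.88 [-0.2607 -0.2638]
side lock_nose 0.62 [-0.289   0.0858]
side lock_nose 0.59 [ 0.0817 -0.0693]
```

View pics/c6.png

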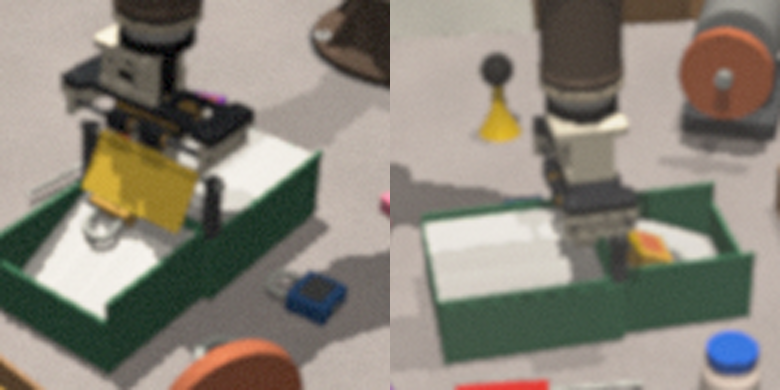

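The lock has tipped under the flap onto the slide (side crop (650,250)) and the push force is gone. I'll wait briefly, then check whether it runs down.

Request:
{"api": "move_arm", "payload": {
  "motion": [
    {"tx": 0, "ty": 0, "tz": 0, "twist": 0},
    {"tx": 0, "ty": 0, "tz": 0, "twist": 0},
    {"tx": 0, "ty": 0, "tz": 0, "twist": 0},
    {"tx": 0, "ty": 0, "tz": 0, "twist": 0},
    {"tx": 0, "ty": 0, "tz": 0, "twist": 0},
    {"tx": 0, "ty": 0, "tz": 0, "twist": 0}
  ]
}}

```text
clock: 10.05
position: [0.5722, 0.0814, 0.0847]
ee_rot: [-0.159, 3.138, 0.0]
force: [0.6, -0.7, 1.3]
width: 0.101
gripper_force: 0.0
```

```bash
python3 chk.py 7|grep -v wrist; python3 - <<'E'
import cv2,numpy as np
for n in"sd":
    a,b=[cv2.imread(f"pics/{n}{k}.png").astype(int) for k in(6,7)]
    d=(abs(a-b).sum(2)>60);y,x=np.nonzero(d);print(n,d.sum(),(x.min(),x.max(),y.min(),y.max()) if d.any() else "")
E
```

```text
tcp chute [-0.0241 -0.0117] 0.0847 [ 0.6 -0.7  1.3]
scene lock_tail 0.69 [-0.1417  0.2005]
scene lock_tail 0.58 [0.0979 0.0133]
scene lock_nose 0.6 [0.204  0.0314]
scene lock_nose 0.52 [-0.1844  0.2247]
side lock_tail 0.64 [-0.2718 -0.1878]
side lock_tail 0.63 [ 0.0625 -0.0526]
side lock_tail 0.51 [-0.2266  0.0436]
side lock_nose 0.84 [-0.2456 -0.2704]
side lock_nose 0.69 [-0.2944  0.0579]
s 1440 (np.int64(114), np.int64(334), np.int64(3), np.int64(266))
d 256 (np.int64(260), np.int64(306), np.int64(186), np.int64(200))
```

View pics/c7.png

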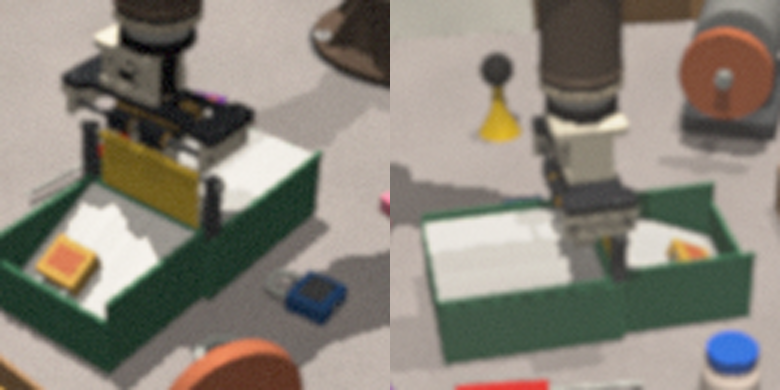

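The lock now lies at the slide's end stop (scene crop (67,262)) and the flap has fallen shut. I'll withdraw backwards, then lift clear.

Request:
{"api": "move_arm", "payload": {
  "motion": [
    {"tx": 0.01, "ty": 0, "tz": 0, "twist": 0},
    {"tx": 0.02, "ty": 0, "tz": 0, "twist": 0},
    {"tx": 0.03, "ty": 0, "tz": 0, "twist": 0},
    {"tx": 0.03, "ty": 0, "tz": -0.01, "twist": 0},
    {"tx": 0.02, "ty": 0, "tz": -0.03, "twist": 0},
    {"tx": 0, "ty": 0, "tz": -0.04, "twist": 0},
    {"tx": 0, "ty": 0, "tz": -0.04, "twist": 0},
    {"tx": 0, "ty": 0, "tz": -0.04, "twist": 0},
    {"tx": 0, "ty": 0, "tz": -0.03, "twist": 0},
    {"tx": 0, "ty": 0, "tz": 0, "twist": 0},
    {"tx": 0, "ty": 0, "tz": 0, "twist": 0},
    {"tx": 0, "ty": 0, "tz": 0, "twist": 0}
  ]
}}

```text
clock: 11.7
position: [0.4617, 0.0701, 0.2736]
ee_rot: [0.159, -3.136, 0.0]
force: [-0.1, -0.4, 0.1]
width: 0.101
gripper_force: 0.0
```

```bash
python3 chk.py 8|head -1
```

```text
tcp chute [-0.1351 -0.0118] 0.2736 [-0.1 -0.4  0.1]
```

View pics/c8.png

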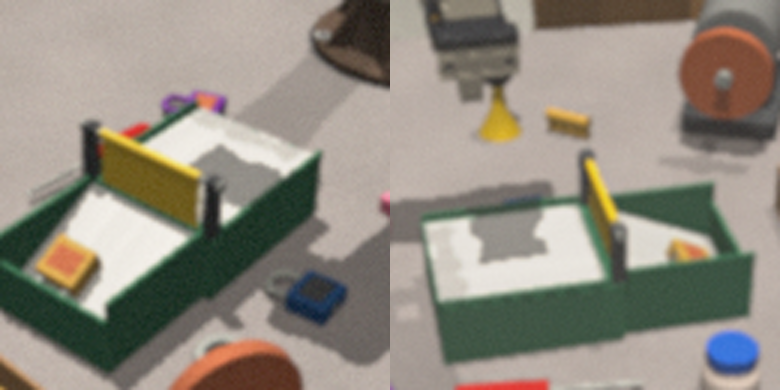

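The flap hangs shut, the lock rests at the end stop, the arm is clear, and the bystanders in view haven't moved.

```bash
python3 -c "
from cell import arm
print(arm.sign_off())"
```

```text
the job is handed in; nothing more can be done
None
```

The brass padlock went through the flap and lies at the end stop, the flap hangs shut, the fingers are clear, and the job was handed in at about 12 s.

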